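Free the jammed tote lid at the food-bank packing table

TASK

The orange drop-in lid has fallen askew into the grey tote and is jammed, one end caught low under the lip inside. Take it by its handle, turn it level inside the tote so that its corners come free (do not drag it up on end), then lift it out level and set it down, not dropping it, handle up in the middle of the blue mat.

Things in the scene. Friction and masses are not known exactly. Their poses are not given: they have to be found in the camera images.
- orange_lid: Orange plate 230 (x) x 160 (y) x 6 mm, 0.3-0.45 kg; origin: centre of underside, z to the handle side. Black bar handle over its centre along x: 100 long, 16 wide, from 30 to 46 mm above the underside, on 16 mm posts at x = +-42. Starts square with the tote, sloping 16.5 deg: -x end on the tote's floor, 22 mm under the lip; +x end resting on the step's edge.
- tote: Fixed grey tote, outside 300 (x) x 202 (y) x 120 mm, walls 6, floor 5; origin: centre of underside, z up. At the -x end a black lip juts in to x = -114, 28 to 36 mm up: the lid pulled straight up catches on it. At the +x end a black step from x = 76 to the wall, 68 mm high. The lid comes level above the step, its centre at x = 15 +-12 (41 mm towards the step from its start).
- blue_mat: Thin blue mat, fixed flat on the table, 300 (x) x 220 (y) x 4 mm. Origin: centre of its underside, z up. The lid goes on its middle.

How it is judged:
By the outcome, as a careful person would: the job done as asked, in the order asked, and still so for the second after the job is handed in, with the robot touching nothing.
It also fails if it takes over 46 s, if anything falls off the work surface, if the arm or the gripper's body presses on something with over 40 N, if the wrist force passes 120 N, or if a joint passes its speed limit or range.

ROBOT

A 6-joint arm with a two-finger parallel gripper is mounted at the origin on the work surface. World frame = base frame: x ahead of the robot, y to its left, z up, the work surface at z = 0. Lengths are in m, angles in rad, forces in N, time in s.
With the tool pointing down it reaches from about 0.375 to 0.9 m from the base axis. Payload 3.1 kg.
Tool frame: the origin (TCP) lies on the centre line of the jaws, within the pads' length; the fingertips stand robot.nose_length ahead of it and the grasp point (between the pads) lies 6 mm ahead of it (robot.nose_length is the distance from the TCP to the fingertips, in m); z points along the fingers, y is the line along which they close (so a half turn about z gives the same grasp; the last joint's range is limited). The gripper opens to 87 mm and grips with 3 to 60 N. Pads are 19 mm wide; open, the fingers measure 117 mm over their backs; the gripper's body (75 mm by 190 mm) begins 51 mm behind the grasp point.
Start: joints at [1.004, 0.527, 1.433, -0, 1.181, -0.178], TCP at [0.237, 0.578, 0.227] pointing down, gripper open.
Joint ranges: [-3.08, 3.08], [-0.75, 2.2], [0.22, 2.44], [-1.43, 4.57], [0, 2.65], [-2.85, 2.85]. Speed limits (rad/s): [2.79, 2.79, 3.14, 3.14, 3.14, 3.14].

INTERFACE

Orientations are given as a unit quaternion [x, y, z, w].
In Python, from rig import robot gives the robot as it stands.
- The arm moves only by the shell command python3 -m crank 'ROWS' [FORCE]. ROWS is JSON, one flat list of numbers, 7 for each row, row after row: the shift along the tool's x, y, z in mm, then the turn, a rotation vector about the tool's x, y, z in degrees, then the closure in counts, from 0 (fully open) to 255 (shut). In form: [x, y, z, ax, ay, az, fingers, x, y, z, ax, ay, az, fingers, ...]. A call has exactly 5 rows; each row is the pose to reach, as a shift and turn from the pose commanded when the call began, along the tool's axes at that moment; what a row does not reach only later rows make up. A row lasts 1/12 s, in which the tool goes at most 41.7 mm and 7.16 degrees, less where a joint would pass 70% of its speed; a pose out of reach is approached as far as the arm can. A call with a gripper value outside its range is refused whole. The fingers move at their own pace and stop on an object; FORCE is the grip in N (left out, the last holds). Time passes only in rows, so rows that repeat a pose let the fingers close, or fill a call up. It gives the time, the measured TCP pose, the force, the opening and the grip force at its end, in the units of the state.
- robot.get_obs(): the state, without advancing time (a new reading comes with each control period).
- robot.camera(name): name is "scene" or "top" or "wrist"; returns a dict with "pixels" (400x640x3 uint8, red, green, blue), "intrinsics" (3x3 intrinsics, pixels), "extrinsics" (4x4, takes a point from camera to world coordinates); the wrist camera has in their place "mount" (4x4, takes a point from camera to tool coordinates, whose origin is the TCP and whose axes are the flange's). Camera axes: x right, y down, z forward; pixel columns grow to the right and rows downward; lengths in m; the calibration is good to about 2 mm. A picture is of the moment at which its call begins: read the wrist's pose just before it. There is no depth.
- robot.hand_in(): hands the job in; it is judged then, once.
The state is a dict: "time": time; "q": joint angles; "joint_velocities": joint speeds; "joint_torque": joint torques, N m; "position": TCP position; "tool_rot": TCP orientation; "ft_force": force on the tool from outside, world axes, zero at the start; "moment": the same for the moment, N m; "grip_width": finger opening in m; "grip_force": force on a finger pad.
Only numpy, scipy, OpenCV 4.12 (cv2) and the standard library are available. Lean on these libraries where they do the work, as an engineer would, in place of code of your own. Each camera call takes 0.05 s, during which the arm holds its last target. There are 200 camera calls.

## Working session

There is one attempt and no reset: what is moved stays moved. The work goes in short steps, Python scripts to look and compute and a shell command to move; the robot and the scene stay as the last step left them, time stands still between calls to the robot, and variables do not carry over. Pictures are saved under pics/ and viewed, at most 10 in all, crops included, and the job is handed in when it is done.

```bash
mkdir -p pics; ls; python3 - <<'E'
from rig import robot
import cv2,numpy as np
o=robot.get_obs();print({k:np.round(v,3).tolist() for k,v in o.items()},robot.nose_length)
ims=[]
for n in("scene","top"):
    c=robot.camera(n);cv2.imwrite(f"pics/{n}0.png",c["pixels"][:,:,::-1]);print(n,np.round(c["intrinsics"],1).tolist(),np.round(c["extrinsics"],4).tolist())
    np.savez(f"{n}0.npz",**c)
E
```

```text
pics
{'time': 0.0, 'q': [1.003, 0.528, 1.434, -0.0, 1.181, -0.178], 'joint_velocities': [-0.0, -0.001, -0.001, 0.0, -0.0, -0.003], 'joint_torque': [-0.0, -44.004, -17.659, 0.063, 0.058, -0.0], 'position': [0.237, 0.578, 0.226], 'tool_rot': [0.193, 0.981, -0.001, -0.0], 'ft_force': [0.315, -0.192, -0.192], 'moment': [-0.012, 0.0, -0.038], 'grip_force': 0.0, 'grip_width': 0.087} 0.025
scene [[437.1, 0.0, 321.3], [0.0, 437.1, 194.6], [0.0, 0.0, 1.0]] [[-0.298, 0.663, -0.6867, 1.1865], [0.9545, 0.1964, -0.2245, 0.1956], [-0.0139, -0.7223, -0.6914, 0.6998], [0.0, 0.0, 0.0, 1.0]]
top [[458.7, 0.0, 321.4], [0.0, 458.7, 200.6], [0.0, 0.0, 1.0]] [[-0.0164, -0.9875, 0.1566, 0.3883], [-0.9998, 0.0149, -0.0104, 0.0029], [0.0079, -0.1567, -0.9876, 1.0139], [0.0, 0.0, 0.0, 1.0]]
```

View pics/top0.png

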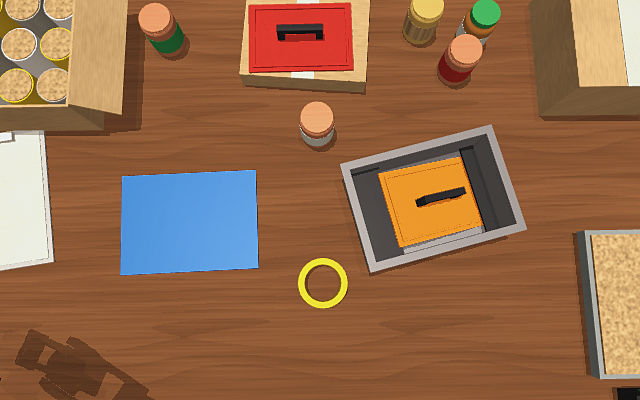

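View pics/scene0.png

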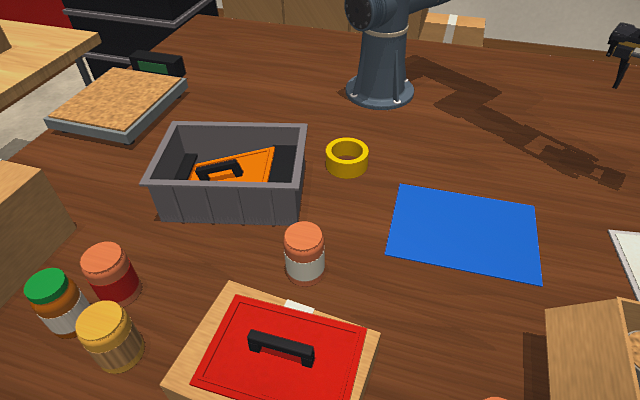

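```bash
python3 - <<'E'
import cv2,numpy as np
a=cv2.imread("pics/top0.png")[115:285,330:540];b=cv2.imread("pics/scene0.png")[110:235,130:320]
f=lambda i:cv2.resize(cv2.convertScaleAbs(i,alpha=1.6,beta=10),(i.shape[1]*3,i.shape[0]*3)[:2],interpolation=cv2.INTER_CUBIC)
cv2.imwrite("pics/ctop.png",f(a));cv2.imwrite("pics/csc.png",f(b))
E
```

```text
(no output)
```

View pics/ctop.png

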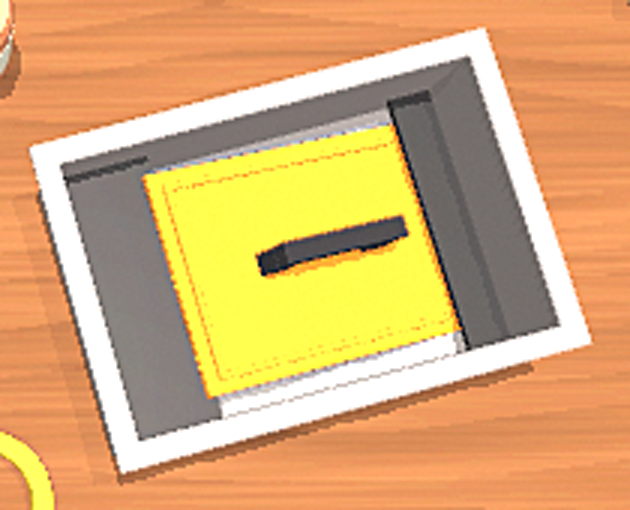

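View pics/csc.png

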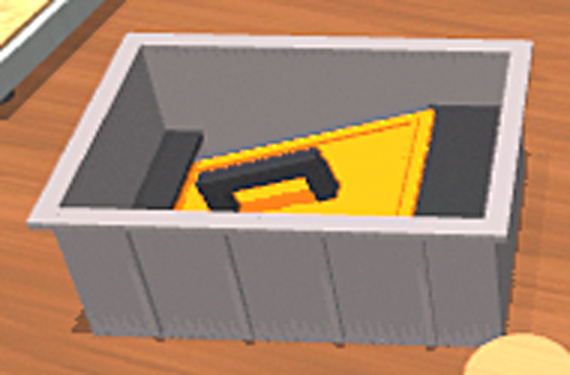

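The step is at the image left (tote +x ≈ world +y). The lid's high end is there too, while the lip at the right holds the low end. The rim corners are near (340,164), (492,125), (527,229) and (371,272). The handle runs from (417,202) to (466,191).

```bash
cat > h.py <<'E'
import numpy as np,cv2
from scipy.spatial.transform import Rotation as R
def ray(K,E,p,z):
    d=E[:3,:3]@np.linalg.solve(K,[p[0],p[1],1]);o=E[:3,3];return o+d*(z-o[2])/d[2]
E
python3 - <<'E'
from h import *
for n in("top","scene"):
    c=np.load(f"{n}0.npz");im=c["pixels"];K=c["intrinsics"];E=c["extrinsics"]
    hsv=cv2.cvtColor(im,cv2.COLOR_RGB2HSV)
    m=cv2.inRange(hsv,(95,120,60),(125,255,255))
    cs,_=cv2.findContours(m,0,2);k=max(cs,key=cv2.contourArea)
    q=cv2.approxPolyDP(cv2.convexHull(k),8,True)[:,0]+0.0
    P=np.array([ray(K,E,p,.004) for p in q]);print(n,"mat",P.round(3)[:,:2].tolist(),P.mean(0).round(4),[np.linalg.norm(P[i]-P[i-1]).round(3) for i in range(len(P))])
    o=cv2.inRange(hsv,(12,150,120),(20,255,255)); cs,_=cv2.findContours(o,0,2)
    print("orange",[(cv2.boundingRect(k),cv2.contourArea(k)) for k in cs if cv2.contourArea(k)>300])
c=np.load("top0.npz");K=c["intrinsics"];E=c["extrinsics"]
P=np.array([ray(K,E,p,.12) for p in[(340,164.3),(492.3,125),(527.3,229),(370.7,272.3)]])
print(P.round(3)[:,:2].tolist(),[np.linalg.norm(P[i]-P[i-1]).round(3) for i in range(4)])
t=P.mean(0)[:2];ex=(P[0]+P[3]-P[1]-P[2])[:2];ex/=np.linalg.norm(ex);ey=(P[0]+P[1]-P[2]-P[3])[:2];ey/=np.linalg.norm(ey)
print("tote",t,"yaw x",np.degrees(np.arctan2(ex[1],ex[0])),"y",np.degrees(np.arctan2(ey[1],ey[0])))
print("expected handle",t-.037*ex)
im=cv2.cvtColor(c["pixels"],cv2.COLOR_RGB2GRAY); m=np.zeros_like(im);m[185:212,408:474]=(im[185:212,408:474]<60)*255
mm=cv2.minAreaRect(cv2.findNonZero(m));print(mm); p=cv2.moments(m,True);print(p["m10"]/p["m00"],p["m01"]/p["m00"])
print("handle",ray(K,E,mm[0],.074))
E
```

```text
top mat [[0.62, 0.141], [0.404, 0.133], [0.394, 0.431], [0.611, 0.438]] [0.5073 0.2858 0.004 ] [np.float64(0.298), np.float64(0.216), np.float64(0.299), np.float64(0.217)]
orange [((75, 372, 49, 28), 494.5), ((0, 0, 640, 400), 185584.5)]
scene mat [[0.612, 0.44], [0.624, 0.144], [0.405, 0.136], [0.394, 0.429]] [0.5086 0.2873 0.004 ] [np.float64(0.218), np.float64(0.296), np.float64(0.219), np.float64(0.294)]
orange [((76, 300, 51, 53), 1489.0), ((256, 278, 123, 31), 504.5), ((30, 278, 43, 35), 330.5), ((305, 196, 87, 44), 495.0), ((367, 174, 167, 31), 341.5), ((188, 146, 87, 36), 1352.5)]
[[0.603, -0.045], [0.68, -0.356], [0.467, -0.409], [0.389, -0.099]] [np.float64(0.221), np.float64(0.321), np.float64(0.219), np.float64(0.32)]
tote [ 0.53481882 -0.22734069] yaw x 104.10779423537703 y 14.102950096874489
expected handle [ 0.54383746 -0.26322472]
((444.1790466308594, 195.2576904296875), (8.864828109741211, 58.97499084472656), 76.70142364501953)
441.03921568627453 195.82843137254903
handle [ 0.54465688 -0.26280139  0.074     ]
```

```bash
for i in 1 2 3 4; do :; done
python3 -m crank '[-27,-30,-5,0,0,0,0,-54,-60,-10,0,0,0,0,-82,-90,-15,0,0,0,0,-110,-120,-20,0,0,0,0,-137,-150,-30,0,0,0,0]' 50
python3 -m crank '[-27,-30,0,0,0,0,0,-54,-60,0,0,0,0,0,-82,-90,0,0,0,0,0,-110,-120,0,0,0,0,0,-137,-150,0,0,0,0,0]'
python3 -m crank '[-27,-30,0,0,0,0,0,-54,-60,0,0,0,0,0,-82,-90,0,0,0,0,0,-110,-120,0,0,0,0,0,-137,-150,0,0,0,0,0]'
python3 -m crank '[-27,-30,0,0,0,0,0,-54,-60,0,0,0,0,0,-82,-90,0,0,0,0,0,-110,-120,0,0,0,0,0,-137,-150,0,0,0,0,0]'
python3 -m crank '[-27,-30,0,0,0,7,0,-55,-60,0,0,0,14,0,-55,-62,0,0,0,21,0,-55,-62,0,0,0,28,0,-55,-62,0,0,0,35,0]'
python3 -m crank '[0,0,0,0,0,7,0,0,0,0,0,0,14,0,0,0,0,0,0,18.6,0,0,0,0,0,0,18.6,0,0,0,0,0,0,18.6,0]'
```

```text
time: 0.52
position: [0.3063, 0.3853, 0.2561]
tool_rot: [0.193, 0.981, -0.001, -0.001]
ft_force: [0.9, 0.7, 0.5]
grip_width: 0.087
grip_force: 0.0
time: 0.93
position: [0.3768, 0.195, 0.257]
tool_rot: [0.193, 0.981, -0.0, 0.0]
ft_force: [0.6, 0.4, 0.5]
grip_width: 0.087
grip_force: 0.0
time: 1.35
position: [0.4468, 0.0041, 0.257]
tool_rot: [0.193, 0.981, 0.0, -0.0]
ft_force: [0.2, 0.7, 0.4]
grip_width: 0.0869
grip_force: 0.0
time: 1.77
position: [0.5167, -0.1867, 0.2567]
tool_rot: [0.193, 0.981, 0.0, -0.0]
ft_force: [1.5, 0.6, 0.1]
grip_width: 0.0872
grip_force: 0.0
time: 2.18
position: [0.5435, -0.2638, 0.256]
tool_rot: [0.483, 0.876, 0.0, -0.001]
ft_force: [0.2, -0.5, 0.4]
grip_width: 0.0873
grip_force: 0.0
time: 2.6
position: [0.5437, -0.2627, 0.2566]
tool_rot: [0.614, 0.789, -0.0, -0.0]
ft_force: [0.3, -0.5, -0.3]
grip_width: 0.0871
grip_force: 0.0
```

```bash
python3 - <<'E'
from h import *
from rig import robot
o=robot.get_obs();c=robot.camera("wrist");im=c["pixels"];cv2.imwrite("pics/w1.png",im[:,:,::-1])
T=np.eye(4);T[:3,:3]=R.from_quat(o["tool_rot"]).as_matrix();T[:3,3]=o["position"];E=T@c["mount"];print(T.round(3).tolist(),c["intrinsics"].round(1).tolist(),E.round(3).tolist())
np.savez("w1.npz",pixels=im,K=c["intrinsics"],E=E)
E
```

```text
[[-0.246, 0.969, -0.001, 0.544], [0.969, 0.246, 0.001, -0.263], [0.001, -0.001, -1.0, 0.257], [0.0, 0.0, 0.0, 1.0]] [[350.8, 0.0, 317.7], [0.0, 350.8, 199.6], [0.0, 0.0, 1.0]] [[0.969, 0.238, 0.062, 0.528], [0.246, -0.938, -0.243, -0.197], [-0.0, 0.251, -0.968, 0.414], [0.0, 0.0, 0.0, 1.0]]
```

View pics/w1.png

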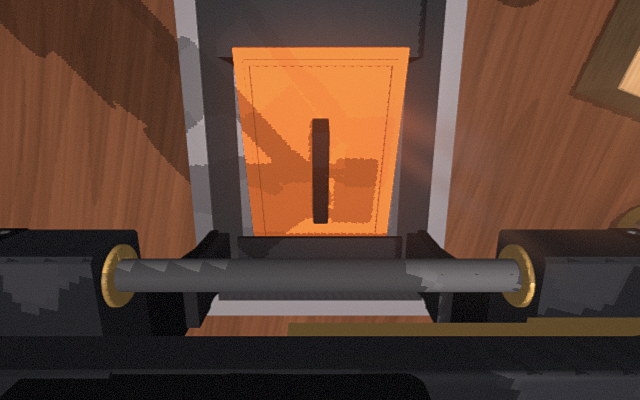

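```bash
python3 - <<'E'
from h import *
c=np.load("w1.npz");im=c["pixels"]
g=cv2.cvtColor(im,cv2.COLOR_RGB2HSV)[:,:,2];m=np.zeros_like(g);m[110:228,300:342]=(g[110:228,300:342]<75)*255
k=max(cv2.findContours(m,0,2)[0],key=cv2.contourArea);print(cv2.minAreaRect(k),cv2.boundingRect(k))
a=ray(c["K"],c["E"],(320.5,119),.096);b=ray(c["K"],c["E"],(320.5,223),.0676)
t=np.array([.5348,-.2273]);e=np.array([np.cos(np.radians(104.1)),np.sin(np.radians(104.1))])
print(a,t+.0088*e,b,t-.087*e,(a+b)/2,np.linalg.norm(a-b),np.degrees(np.arctan2(*(a-b)[1::-1])))
E
```

```text
((319.9999694824219, 199.49998474121094), (44.99999237060547, 13.999998092651367), 90.0) (313, 177, 15, 46)
[ 0.53232307 -0.20510533  0.096     ] [ 0.53265619 -0.21876513] [ 0.55883148 -0.30793017  0.0676    ] [ 0.55599451 -0.31167887] [ 0.54557728 -0.25651775  0.0818    ] 0.10991908519492548 104.45617240224018
```

The handle is where I expected it and lines up with the jaws. Next I descend 172 mm and grip.

```bash
python3 -m crank '[0,0.5,30,0,0,0,0,0,0.5,60,0,0,0,0,0,0.5,90,0,0,0,0,0,0.5,115,0,0,0,0,0,0.5,130,0,0,0,0]'
python3 -m crank '[0,0,12,0,0,0,0,0,0,24,0,0,0,0,0,0,34,0,0,0,0,0,0,42.5,0,0,0,0,0,0,42.5,0,0,0,0]'
python3 -m crank '[0,0,0,0,0,0,60,0,0,0,0,0,0,120,0,0,0,0,0,0,180,0,0,0,0,0,0,255,0,0,0,0,0,0,255]' 50
python3 -m crank '[0,0,0,0,0,0,255,0,0,0,0,0,0,255,0,0,0,0,0,0,255,0,0,0,0,0,0,255,0,0,0,0,0,0,255]'
```

```text
time: 3.07
position: [0.5429, -0.2616, 0.124]
tool_rot: [0.614, 0.789, -0.0, -0.002]
ft_force: [0.9, 0.8, -0.4]
grip_width: 0.0874
grip_force: 0.0
time: 3.48
position: [0.5438, -0.2623, 0.0832]
tool_rot: [0.615, 0.789, -0.0, -0.001]
ft_force: [-1.1, -1.1, 0.1]
grip_width: 0.0869
grip_force: 0.0
time: 3.9
position: [0.5447, -0.2629, 0.0852]
tool_rot: [0.615, 0.789, 0.0, 0.001]
ft_force: [-1.2, 0.1, 0.2]
grip_width: 0.0614
grip_force: 0.0
time: 4.32
position: [0.5444, -0.2627, 0.0845]
tool_rot: [0.615, 0.789, 0.0, -0.0]
ft_force: [0.3, 0.7, 0.5]
grip_width: 0.0279
grip_force: 0.0
```

```bash
python3 -m crank '[0,0,0,0,0,0,255,0,0,0,0,0,0,255,0,0,0,0,0,0,255,0,0,0,0,0,0,255,0,0,0,0,0,0,255]'
```

```text
time: 4.73
position: [0.5448, -0.2628, 0.0846]
tool_rot: [0.615, 0.789, 0.0, 0.0]
ft_force: [1.8, -0.1, -0.3]
grip_width: 0.0136
grip_force: 50.0
```

```bash
python3 -m crank '[0,0,-2,0,0,0,255,7,0,-4,0,0,0,255,15,0,-6.5,0,0,0,255,23,0,-9,0,0,0,255,30,0,-11,0,0,0,255]'
python3 -m crank '[0,0,0,0,0,0,255,3,0,-3.7,0,-2,0,255,6,0,-7.4,0,-4,0,255,9,0,-11,0,-6,0,255,12.4,0,-14.8,0,-8.2,0,255]'
```

```text
time: 5.15
position: [0.536, -0.2319, 0.0955]
tool_rot: [0.615, 0.789, -0.0, -0.001]
ft_force: [0.3, 0.3, -5.0]
grip_width: 0.0134
grip_force: 50.0
time: 5.57
position: [0.534, -0.2214, 0.1106]
tool_rot: [0.613, 0.787, -0.044, 0.057]
ft_force: [-0.2, -0.3, -3.5]
grip_width: 0.0135
grip_force: 50.0
```

```bash
python3 - <<'E'
from rig import robot
import cv2,numpy as np
c=robot.camera("scene");i=c["pixels"][100:240,120:330,::-1];t=robot.camera("top")["pixels"][115:285,330:540,::-1]
f=lambda i:cv2.resize(cv2.convertScaleAbs(i,alpha=1.4,beta=10),(390,300))
cv2.imwrite("pics/s2.png",np.hstack([f(i),f(t)]))
o=robot.get_obs();print(o["ft_force"],o["moment"],o["grip_width"])
E
```

```text
[ 1.07559083  0.78214118 -4.1658563 ] [0.104007   0.10071365 0.06934438] 0.013453741059136506
```

View pics/s2.png

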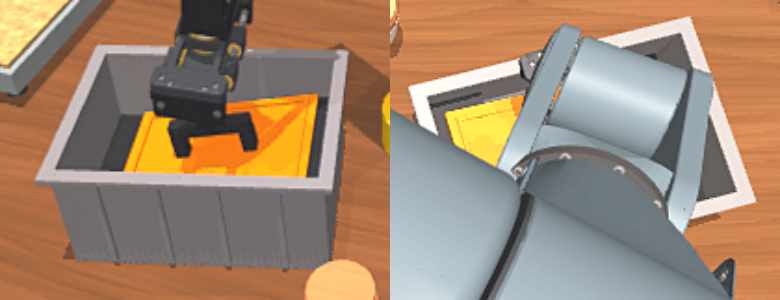

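The lid is held free: the wrist reads about 4 N, which is its own weight, and it is half levelled. I'll finish levelling it, then lift straight up.

```bash
python3 -m crank '[2.5,0,-4,0,-2.1,0,255,5,0,-8,0,-4.2,0,255,7.6,0,-12,0,-6.3,0,255,10.2,0,-16.4,0,-8.3,0,255,10.2,0,-16.4,0,-8.3,0,255]'
python3 - <<'E'
from h import *
from rig import robot
o=robot.get_obs();c=robot.camera("wrist");im=c["pixels"];cv2.imwrite("pics/w2.png",im[:,:,::-1])
s=robot.camera("scene")["pixels"][100:240,120:330,::-1]
cv2.imwrite("pics/w2.png",np.hstack([cv2.resize(im[:,:,::-1],(400,250)),cv2.resize(s,(375,250))]))
M=R.from_quat(o["tool_rot"]).as_matrix();print(M.round(3).tolist(),o["ft_force"])
E
```

```text
time: 6.08
position: [0.5303, -0.2081, 0.125]
tool_rot: [0.608, 0.781, -0.088, 0.112]
ft_force: [-0.6, -0.4, -4.4]
grip_width: 0.0132
grip_force: 50.0
[[-0.236, 0.969, 0.068], [0.93, 0.245, -0.275], [-0.283, -0.001, -0.959]] [-0.56651381 -0.44088888 -4.40120677]
```

View pics/w2.png

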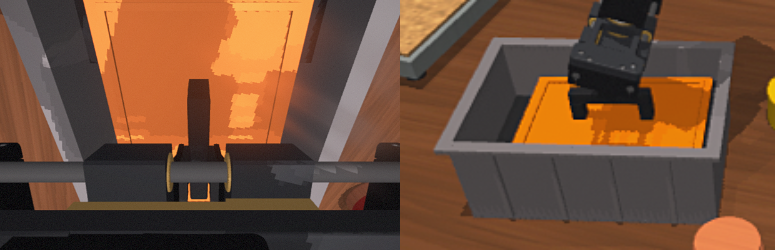

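```bash
python3 -m crank '[-3,0,-10,0,0,0,255,-10,0,-34,0,0,0,255,-19,0,-65,0,0,0,255,-28,0,-95,0,0,0,255,-35,0,-119,0,0,0,255]'
python3 -m crank '[10,2.2,-3,0,0,0,255,35,7.5,-10.3,0,0,0,255,66,14.1,-19.5,0,0,0,255,97,20.8,-28.7,0,0,0,255,128,27.5,-38,0,0,0,255]'
python3 -m crank '[31,6.7,-9.2,0,0,0,255,62,13.3,-18.4,0,0,0,255,93,20,-27.5,0,0,0,255,124,26.6,-36.7,0,0,0,255,155,33.2,-45.9,0,0,0,255]'
python3 -m crank '[31,6.7,-9.2,0,0,0,255,62,13.3,-18.4,0,0,0,255,93,20,-27.5,0,0,0,255,124,26.6,-36.7,0,0,0,255,150,32.2,-44.4,0,0,0,255]'
```

```text
time: 6.6
position: [0.5317, -0.2102, 0.2522]
tool_rot: [0.609, 0.78, -0.087, 0.114]
ft_force: [0.9, -0.3, -4.2]
grip_width: 0.0134
grip_force: 50.0
time: 7.02
position: [0.5239, -0.0716, 0.2482]
tool_rot: [0.609, 0.78, -0.088, 0.112]
ft_force: [-0.1, 0.4, -4.2]
grip_width: 0.0133
grip_force: 50.0
time: 7.43
position: [0.5168, 0.0936, 0.2482]
tool_rot: [0.609, 0.781, -0.088, 0.112]
ft_force: [1.2, 0.3, -4.9]
grip_width: 0.0132
grip_force: 50.0
time: 7.85
position: [0.5099, 0.2539, 0.248]
tool_rot: [0.608, 0.781, -0.088, 0.112]
ft_force: [1.0, 0.4, -4.7]
grip_width: 0.0137
grip_force: 50.0
```

```bash
python3 -m crank '[13,3,-4,0.9,0,2.9,255,26,5.5,-7.7,1.75,0,5.9,255,33.4,7.2,-9.9,2.6,0,8.8,255,33.4,7.2,-9.9,3.45,0,11.7,255,33.4,7.2,-9.9,3.45,0,11.7,255]'
python3 -m crank '[6,0,20,0,0,0,255,14,0,48,0,0,0,255,23,0,77,0,0,0,255,30,0,101,0,0,0,255,34,0,115,0,0,0,255]'
python3 - <<'E'
from h import *
from rig import robot
ims=[]
for n in("scene","top"):
    c=robot.camera(n);np.savez(n+"3.npz",**c);ims.append(cv2.resize(c["pixels"][:,:,::-1],(480,300)))
cv2.imwrite("pics/p3.png",np.vstack(ims)[:,:])
o=robot.get_obs();print(o["position"],R.from_quat(o["tool_rot"]).as_matrix().round(3).tolist(),o["ft_force"])
E
```

```text
time: 8.27
position: [0.5093, 0.2877, 0.2478]
tool_rot: [0.688, 0.711, -0.1, 0.102]
ft_force: [-0.2, 0.3, -4.8]
grip_width: 0.0135
grip_force: 50.0
time: 8.68
position: [0.5072, 0.2856, 0.1256]
tool_rot: [0.687, 0.712, -0.102, 0.102]
ft_force: [-0.9, -0.8, -4.0]
grip_width: 0.0136
grip_force: 50.0
[0.50674723 0.28530596 0.12562486] [[-0.035, 0.999, 0.002], [0.957, 0.034, -0.287], [-0.286, -0.008, -0.958]] [-0.1564372  -0.2996914  -4.29617132]
```

View pics/p3.png

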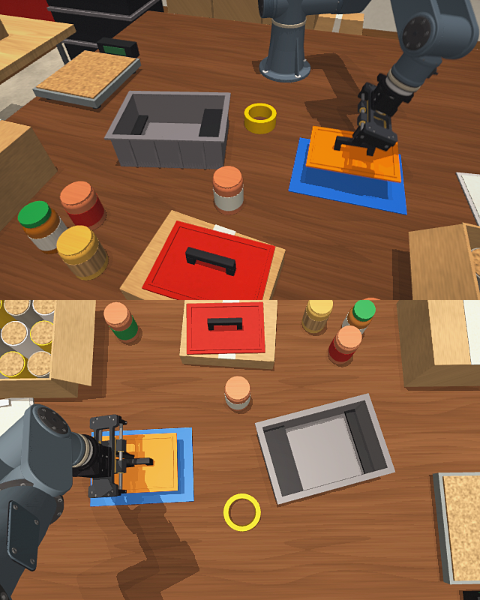

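The lid is held over the mat and looks level. I'll measure its visible corners: the scene view shows the whole plate, partly behind the gripper, and the top view shows its right edge.

```bash
python3 - <<'E'
from h import *
Ps={}
for n,roi in(("scene",(380,160,545,250)),("top",(110,165,265,265))):
    c=np.load(n+"3.npz");im=c["pixels"];h=cv2.cvtColor(im,cv2.COLOR_RGB2HSV)
    m=cv2.inRange(h,(8,190,90),(22,255,255));z=np.zeros_like(m);x0,y0,x1,y1=roi;z[y0:y1,x0:x1]=m[y0:y1,x0:x1]
    z=cv2.morphologyEx(z,cv2.MORPH_OPEN,np.ones((3,3)))
    pts=cv2.findNonZero(z);hull=cv2.convexHull(pts);q=cv2.approxPolyDP(hull,4,True)[:,0]
    P=np.array([ray(c["intrinsics"],c["extrinsics"],p,.0835) for p in q.astype(float)])
    print(n,q.tolist(),P[:,:2].round(3).tolist(),P.mean(0).round(4),[round(np.linalg.norm(P[i]-P[i-1]),3) for i in range(len(P))])
E
```

```text
scene [[533, 242], [408, 221], [416, 169], [470, 175], [529, 191]] [[0.584, 0.401], [0.597, 0.176], [0.44, 0.168], [0.427, 0.28], [0.444, 0.398]] [0.4983 0.2848 0.0835] [np.float64(0.14), np.float64(0.225), np.float64(0.157), np.float64(0.113), np.float64(0.119)]
top [[198, 255], [169, 256], [152, 243], [136, 182], [192, 180]] [[0.429, 0.243], [0.428, 0.301], [0.454, 0.337], [0.58, 0.375], [0.583, 0.26]] [0.4948 0.3031 0.0835] [np.float64(0.155), np.float64(0.058), np.float64(0.044), np.float64(0.132), np.float64(0.115)]
```

The lid centre is at about (0.510, 0.286) against the mat centre at (0.508, 0.2865), with yaw within about 1–2°. Now I lower it gently.

```bash
python3 -m crank '[5,0,16,0,0,0,255,10,0,33,0,0,0,255,14.5,0.3,48.5,0,0,0,255,18,0.5,60,0,0,0,255,19.5,0.5,65,0,0,0,255]'
python3 -m crank '[0.3,0,1,0,0,0,255,0.6,0,2,0,0,0,255,0.9,0,3,0,0,0,255,0.9,0,3,0,0,0,255,0.9,0,3,0,0,0,255]'
```

```text
time: 9.2
position: [0.5098, 0.2868, 0.0606]
tool_rot: [0.688, 0.712, -0.1, 0.103]
ft_force: [-0.7, -0.5, -4.1]
grip_width: 0.0136
grip_force: 50.0
time: 9.62
position: [0.5104, 0.2873, 0.0591]
tool_rot: [0.688, 0.711, -0.099, 0.104]
ft_force: [-0.3, 0.5, -4.2]
grip_width: 0.0135
grip_force: 50.0
```

```bash
python3 -m crank '[0.3,0,1,0,0,0,255,0.6,0,2,0,0,0,255,0.9,0,3,0,0,0,255,0.9,0,3,0,0,0,255,0.9,0,3,0,0,0,255]'
python3 -m crank '[0.2,0,0.7,0,0,0,255,0.4,0,1.4,0,0,0,255,0.6,0,2,0,0,0,255,0.6,0,2,0,0,0,255,0.6,0,2,0,0,0,255]'
```

```text
time: 10.03
position: [0.5098, 0.287, 0.055]
tool_rot: [0.688, 0.711, -0.1, 0.103]
ft_force: [0.3, 0.5, -4.7]
grip_width: 0.0134
grip_force: 50.0
time: 10.45
position: [0.5099, 0.287, 0.053]
tool_rot: [0.688, 0.711, -0.1, 0.103]
ft_force: [0.3, -0.7, -3.5]
grip_width: 0.0137
grip_force: 50.0
```

```bash
python3 -m crank '[0.15,0,0.5,0,0,0,255,0.3,0,1,0,0,0,255,0.3,0,1,0,0,0,255,0.3,0,1,0,0,0,255,0.3,0,1,0,0,0,255]'
python3 -m crank '[0.15,0,0.5,0,0,0,255,0.3,0,1,0,0,0,255,0.3,0,1,0,0,0,255,0.3,0,1,0,0,0,255,0.3,0,1,0,0,0,255]'
```

```text
time: 10.87
position: [0.51, 0.2871, 0.0527]
tool_rot: [0.688, 0.711, -0.1, 0.103]
ft_force: [-1.5, 0.3, 3.8]
grip_width: 0.0134
grip_force: 50.0
time: 11.28
position: [0.51, 0.2871, 0.0526]
tool_rot: [0.688, 0.711, -0.1, 0.104]
ft_force: [-2.8, -0.2, 8.9]
grip_width: 0.0136
grip_force: 50.0
```

The lid is in contact with the mat. I'll relax the grip, open, and retreat along the tool axis.

```bash
python3 -m crank '[0,0,0,0,0,0,255,0,0,0,0,0,0,255,0,0,0,0,0,0,255,0,0,0,0,0,0,255,0,0,0,0,0,0,255]' 5
python3 -m crank '[0,0,0,0,0,0,200,0,0,0,0,0,0,150,0,0,0,0,0,0,100,0,0,0,0,0,0,60,0,0,0,0,0,0,60]'
python3 -m crank '[0,0,0,0,0,0,60,0,0,0,0,0,0,60,0,0,0,0,0,0,60,0,0,0,0,0,0,60,0,0,0,0,0,0,60]'
```

```text
time: 11.7
position: [0.51, 0.2872, 0.0523]
tool_rot: [0.688, 0.711, -0.1, 0.104]
ft_force: [-2.2, 0.6, 8.5]
grip_width: 0.016
grip_force: 5.0
time: 12.12
position: [0.51, 0.287, 0.0507]
tool_rot: [0.688, 0.711, -0.1, 0.103]
ft_force: [-0.7, -0.3, 0.1]
grip_width: 0.038
grip_force: 0.0
time: 12.53
position: [0.5099, 0.2871, 0.051]
tool_rot: [0.688, 0.711, -0.1, 0.103]
ft_force: [-0.3, -0.6, 0.7]
grip_width: 0.0649
grip_force: 0.0
```

```bash
python3 -m crank '[0,0,-10,0,0,0,60,0,0,-30,0,0,0,60,0,0,-60,0,0,0,60,0,0,-95,0,0,0,60,0,0,-130,0,0,0,60]'
python3 -m crank '[20,0,-30,0,0,0,60,40,0,-60,0,0,0,60,60,0,-70,0,0,0,60,80,0,-70,0,0,0,60,100,0,-70,0,0,0,60]'
python3 -m crank '[30,0,0,0,0,0,60,60,0,0,0,0,0,60,60,0,0,0,0,0,60,60,0,0,0,0,0,60,60,0,0,0,0,0,60]'
python3 - <<'E'
from h import *
from rig import robot
ims=[]
for n,roi in(("scene",(380,150,560,300)),("top",(100,150,275,285))):
    c=robot.camera(n);im=c["pixels"];ims.append(cv2.resize(im[:,:,::-1],(480,300)))
    h=cv2.cvtColor(im,cv2.COLOR_RGB2HSV);m=cv2.inRange(h,(8,170,90),(22,255,255));z=np.zeros_like(m);x0,y0,x1,y1=roi;z[y0:y1,x0:x1]=m[y0:y1,x0:x1]
    z=cv2.morphologyEx(z,cv2.MORPH_OPEN,np.ones((3,3)))
    q=cv2.approxPolyDP(cv2.convexHull(cv2.findNonZero(z)),4,True)[:,0].astype(float)
    P=np.array([ray(c["intrinsics"],c["extrinsics"],p,.010) for p in q]);print(n,q.tolist(),P[:,:2].round(3).tolist(),P.mean(0).round(4),[round(np.linalg.norm(P[i]-P[i-1]),3) for i in range(len(P))])
cv2.imwrite("pics/p4.png",np.vstack(ims))
E
```

```text
time: 12.95
position: [0.5081, 0.3243, 0.1772]
tool_rot: [0.688, 0.711, -0.1, 0.103]
ft_force: [0.7, -0.5, -0.4]
grip_width: 0.0664
grip_force: 0.0
time: 13.37
position: [0.5049, 0.4416, 0.2169]
tool_rot: [0.688, 0.712, -0.098, 0.103]
ft_force: [0.0, -0.6, -0.4]
grip_width: 0.0663
grip_force: 0.0
time: 13.78
position: [0.5025, 0.4969, 0.1977]
tool_rot: [0.688, 0.712, -0.1, 0.104]
ft_force: [0.3, -0.3, 0.2]
grip_width: 0.0668
grip_force: 0.0
scene [[521.0, 269.0], [499.0, 281.0], [405.0, 247.0], [413.0, 194.0], [518.0, 212.0]] [[0.59, 0.401], [0.631, 0.362], [0.599, 0.18], [0.44, 0.171], [0.432, 0.398]] [0.5383 0.3023 0.01  ] [np.float64(0.158), np.float64(0.057), np.float64(0.185), np.float64(0.16), np.float64(0.227)]
top [[241.0, 253.0], [136.0, 258.0], [137.0, 187.0], [239.0, 182.0]] [[0.435, 0.169], [0.428, 0.396], [0.584, 0.401], [0.592, 0.175]] [0.5097 0.2854 0.01  ] [np.float64(0.157), np.float64(0.227), np.float64(0.157), np.float64(0.226)]
```

View pics/p4.png

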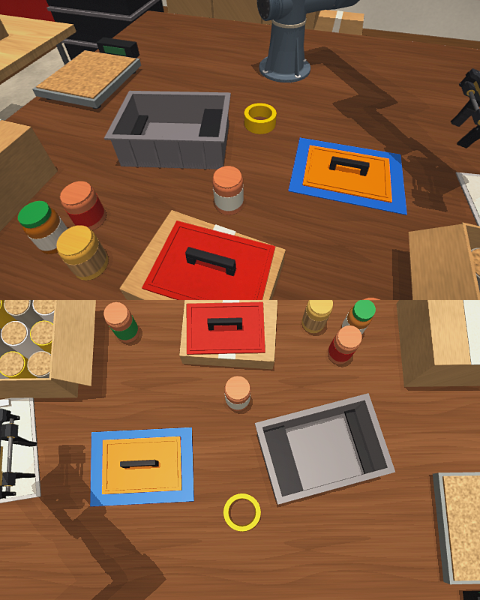

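The lid lies flat and handle up. Its centre is at (0.510, 0.285), about 3 mm from the mat's centre, and the robot is clear of everything.

```bash
python3 -c "
from rig import robot
print(robot.hand_in())"
```

```text
the job is handed in; nothing more can be done
None
```

I turned the lid level inside the tote, lifted it out level and set it down handle up about 3 mm from the mat's centre; the robot was clear of it when I handed the job in, at about 14 s.

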